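Raise a jar out of the sorting-table well with its lift tab and set it in the green nest

TASK

Push the red tab of the lifter down until it is fully home on its stop and keep it pushed there for a second, firmly at about 14 N and never harder than 25 N, so that the rocker tips the green jar up out of the steel well. Then take the raised jar by its white lid, lift it out and set it down gently, upright, in the round recess of the green nest, let go and back away. Leave the brown bottle, the can and the clear jar where they stand.

Things in the scene. Friction and masses are not known exactly. Their poses are not given: they have to be found in the camera images.
- lifter: Fixed blue base plate 96 x 210 mm, 8 mm thick, carrying a rocker on a pivot (axis along its x, 55 mm above the table; cheeks 76 mm high) and a square upright steel well with a yellow rim. Origin on the table right under the pivot; z up. The rocker runs along its y axis: red tab at +y, well at -y. Yaw within about 0.3 rad.
- well_mouth (a point): Centre of the well's mouth, 98 mm from the pivot, 154 mm above the table. Well 65 mm square inside, walls 4 mm. The jar stands in it on a ledge 56 mm above the table, lid top 3 mm below the mouth, with 2.5 mm play. Once the tab is home the jar stands about 44 mm higher: lid top about 195 mm above the table, lid clear of the mouth.
- rocker (a joint): Rocker angle, rad: 0 = tab end highest (rocker sloping 0.26 up to the tab), 0.50 = tab home on its stop (0.24 down). Starts at 0 to 0.04; the jar rises from about 0.05. Braked by friction, it stays where it is left, also under the jar. Moving the tab takes 4 to 8 N; on the rubber-faced stop it goes hard within 2 mm. Counts as home above 0.485, pushed with 9 to 25 N for 0.8 s.
- tab_top (a point): Point on the rocker, 120 mm from the pivot along it and 12 mm above its centre line: mid-top of the red tab if that were straight (40 mm wide, 66 mm along the rocker, 6 mm thick). 97 mm above the table at joint 0, 38 mm at 0.50. The tab is bent from use: its real top here is up to 5 mm higher or lower and up to 8 degrees steeper or flatter, the same all the time.
- jar: Green glass jar with a white lid, 95 mm high, origin at the centre of its underside, z up. Glass body diameter 60 mm up to 70 mm height, lid diameter 52 mm from 73 to 95 mm height. About 0.14 to 0.28 kg.
- nest_green: Fixed green plate 100 x 100 mm, 18 mm high, with a round recess in its middle, 66 mm diameter, 10 mm deep (floor 8 mm above the table), mouth chamfered 3 mm. Origin on the table under its centre. The jar goes here.
- nest_white: The same plate in white: not for this jar. The two plates swap places from start to start.
- bottle_brown: Loose brown glass bottle, diameter 60 mm, 190 mm high, origin at the centre of its underside. To be left alone.
- can_steel: Loose metal can, diameter 66 mm, 110 mm high, origin at the centre of its underside. To be left alone.
- jar_clear: Loose clear glass jar with a yellow lid, diameter 64 mm, 90 mm high, origin at the centre of its underside. To be left alone.

How it is judged:
By the outcome, as a careful person would: the job done as asked, in the order asked, and still so for the second after the job is handed in, with the robot touching nothing.
It also fails if it takes over 72 s, if anything falls off the work surface, if the arm or the gripper's body presses on something with over 40 N, if the wrist force passes 120 N, or if a joint passes its speed limit or range.

ROBOT

A 6-joint arm with a two-finger parallel gripper is mounted at the origin on the work surface. World frame = base frame: x ahead of the robot, y to its left, z up, the work surface at z = 0. Lengths are in m, angles in rad, forces in N, time in s.
With the tool pointing down it reaches from about 0.375 to 0.975 m from the base axis. Payload 3.8 kg.
Tool frame: the origin (TCP) lies midway between the tips of the shut fingers; the grasp point (between the pads) lies 19 mm behind it; x points along the fingers, y is the direction in which the jaws open and shut, and the axes are right-handed (so a half turn about x gives the same grasp; the last joint's range is limited). The gripper opens to 88 mm and grips with 3 to 60 N. Pads are 18 mm wide; open, the fingers measure 123 mm over their backs; the gripper's body (75 mm by 187 mm) begins 45 mm behind the grasp point.
Start: joints at [-1.233, 0.264, 1.604, -0, 1.274, -0.037], TCP at [0.247, -0.628, 0.239] pointing down, gripper open.
Joint ranges: [-2.63, 2.63], [-0.94, 2.18], [0.31, 2.57], [-1.31, 4.45], [0, 2.66], [-2.55, 2.55]. Speed limits (rad/s): [2.57, 2.57, 3.14, 3.14, 3.14, 3.14].

INTERFACE

Orientations are given as a rotation vector (axis times angle).
In Python, from cell import manip, inverse_kinematics, cams, order gives the robot as it stands. Calls block until the motion is done:
- manip.move_pose(position, orientation): joint-space move of the TCP to a pose.
- manip.move_linear(position, rate=0.15, rot=None): straight line of the TCP; rot=None keeps the orientation; rate is the mean speed in m/s.
- manip.set_joints(angles): joint-space move.
- manip.set_gripper(opening, force=None): finger opening in m; force is the grip in N (None keeps the last); returns when the fingers have stopped.
- manip.dwell(seconds).
- inverse_kinematics(position, orientation): joint angles nearest the present ones, or None.
- manip.state(): the state.
- cams.capture(name): name is "scene" or "top" or "wrist"; returns a dict with "image" (420x560x3 uint8, blue, green, red), "z_map" (420x560 float32, m along the optical axis (not along the pixel's ray), 0 where there is no reading), "intrinsics" (3x3 intrinsics, pixels), "position" and "orientation" of the camera in the world; the wrist camera has in their place "T_tool_cam" (4x4, takes a point from camera to tool coordinates, whose origin is the TCP and whose axes are the tool frame's). Camera axes: x right, y down, z forward; pixel columns grow to the right and rows downward; lengths in m; the calibration is good to about 2 mm. A picture is of the moment at which its call begins: read the wrist's pose just before it.
A pose or a line that the arm cannot do raises manip.IKError and nothing moves.
- order.close_job(): hands the job in, once; it reports no verdict.
The state is a dict: "clock": time; "joint_pos": joint angles; "joint_velocities": joint speeds; "tau": joint torques, N m; "tool_pos": TCP position; "tcp_rot": TCP orientation; "contact_force": force on the tool from outside, world axes, zero at the start; "moment": the same for the moment, N m; "gripper_width": finger opening in m.
Only numpy, scipy, OpenCV 4.12 (cv2) and the standard library are available. Lean on these libraries where they do the work, as an engineer would, in place of code of your own. Each camera call takes 0.05 s, during which the arm holds its last target.

## Working session

There is one attempt and no reset: what is moved stays moved. The work goes in short steps, each a Python script; the robot and the scene stay as the last script left them, time stands still between calls to the robot, and variables do not carry over. Pictures are saved under pics/ and viewed, and the job is handed in when it is done.

```bash
ls; mkdir -p pics; python3 - <<'E'
from cell import manip, cams
import cv2, numpy as np
s=manip.state(); print(s)
for n in ["scene","top","wrist"]:
    c=cams.capture(n); cv2.imwrite(f"pics/{n}0.png",c["image"]); np.savez(f"{n}0.npz",**c)
    print(n,{k:(v if k not in("image","z_map") else v.shape) for k,v in c.items()})
E
```

```text
pics
{'clock': 0.0, 'joint_pos': array([-1.23293526e+00,  2.64745401e-01,  1.60532050e+00,  6.92111870e-06,
        1.27368045e+00, -3.68670341e-02]), 'joint_velocities': array([-1.96356347e-03,  9.58947341e-05, -3.72671129e-05, -1.23147116e-03,
       -9.21862081e-05, -1.07134129e-03]), 'tau': array([-2.01352719e-03, -5.02124870e+01, -3.56871951e+01,  7.25560240e-02,
        2.96137249e-02, -1.97910731e-04]), 'tool_pos': array([ 0.2468586 , -0.62750927,  0.2374221 ]), 'tcp_rot': array([ 2.01712596,  0.38466909, -2.01777558]), 'contact_force': array([-0.48434256, -0.57282075,  0.55915971]), 'moment': array([-0.00954047,  0.05070068,  0.0236065 ]), 'gripper_width': 0.08806279108179808}
scene {'image': (420, 560, 3), 'z_map': (420, 560), 'intrinsics': array([[519.63346867,   0.        , 284.48992198],
       [  0.        , 519.63346867, 217.60389894],
       [  0.        ,   0.        ,   1.        ]]), 'position': array([1.04862391, 0.51594099, 0.95989672]), 'orientation': array([-0.9695364 , -2.61543864,  0.90376072])}
top {'image': (420, 560, 3), 'z_map': (420, 560), 'intrinsics': a
[... 153 characters left out ...]
 'position': array([ 0.51874089, -0.02524765,  0.92237699]), 'orientation': array([-2.10801835,  2.1718605 , -0.08530501])}
wrist {'image': (420, 560, 3), 'z_map': (420, 560), 'intrinsics': array([[339.12939171,   0.        , 279.45380189],
       [  0.        , 339.12939171, 208.84140268],
       [  0.        ,   0.        ,   1.        ]]), 'T_tool_cam': array([[-5.34742107e-04, -2.94461586e-01,  9.55663167e-01,
        -1.45639105e-01],
       [ 9.99999795e-01, -4.94394453e-04,  4.07216513e-04,
        -1.05589545e-03],
       [ 3.52564948e-04,  9.55663189e-01,  2.94461790e-01,
        -7.52957733e-02],
       [ 0.00000000e+00,  0.00000000e+00,  0.00000000e+00,
         1.00000000e+00]])}
```

View pics/scene0.png

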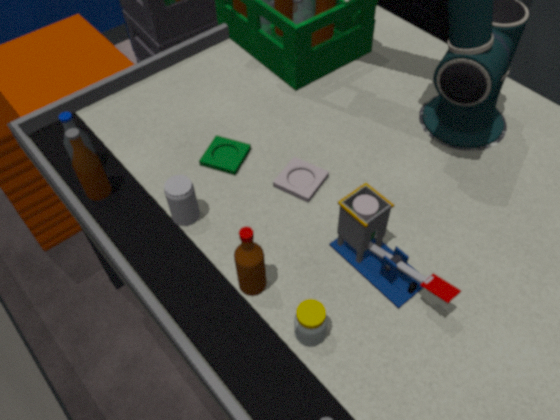

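View pics/top0.png

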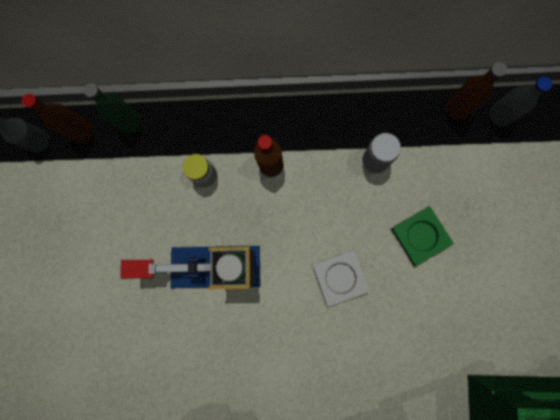

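View pics/wrist0.png

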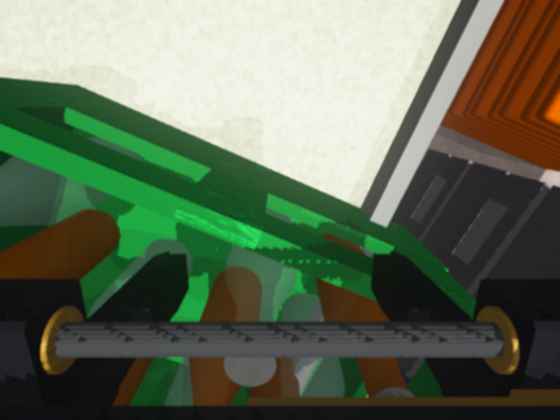

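The top view shows the red tab at about (137,269), the well with the white lid at (230,267), the green nest at (423,236) and the white nest at (341,278). The bottle, can and clear jar stand further out. The gripper starts above the green crate. Next I measure these positions.

```bash
cat > h.py <<'E'
import numpy as np, cv2
from scipy.spatial.transform import Rotation as R
def Tcam(c, st=None):
    T=np.eye(4)
    if "T_tool_cam" in c:
        A=np.eye(4);A[:3,:3]=R.from_rotvec(st["tcp_rot"]).as_matrix();A[:3,3]=st["tool_pos"]
        return A@c["T_tool_cam"]
    T[:3,:3]=R.from_rotvec(c["orientation"]).as_matrix();T[:3,3]=c["position"];return T
def cloud(c,st=None):
    z=c["z_map"];K=c["intrinsics"];v,u=np.indices(z.shape)
    P=np.stack([(u-K[0,2])/K[0,0]*z,(v-K[1,2])/K[1,1]*z,z],-1)
    T=Tcam(c,st);P=P@T[:3,:3].T+T[:3,3];P[z==0]=np.nan;return P
def ray(c,uv,zp,st=None):
    K=c["intrinsics"];T=Tcam(c,st);uv=np.atleast_2d(uv).astype(float)
    d=np.c_[(uv[:,0]-K[0,2])/K[0,0],(uv[:,1]-K[1,2])/K[1,1],np.ones(len(uv))]@T[:3,:3].T
    return T[:3,3]+d*((zp-T[2,3])/d[:,2])[:,None]
def hsv(c): return cv2.cvtColor(c["image"],cv2.COLOR_BGR2HSV)
def big(m):
    n,l,s,_=cv2.connectedComponentsWithStats(m.astype(np.uint8));return l==1+np.argmax(s[1:,4])
E
python3 - <<'E'
from h import *
for n in ["top","scene"]:
    c=dict(np.load(n+"0.npz"));P=cloud(c);H=hsv(c);h,s,v=[H[...,i].astype(int) for i in range(3)]
    X,Y,Z=P[...,0],P[...,1],P[...,2]
    ws=(X>.3)&(X<.85)&(abs(Y)<.45)
    print(n,"table z",np.nanmedian(Z[ws&(s<60)&(abs(Z)<.03)]))
    M={"tab":ws&((h<5)|(h>175))&(s>180)&(v>100)&(Z<.13),"rim":ws&(h>15)&(h<35)&(s>120)&(Z>.12)&(Z<.17),"blue":ws&(h>100)&(h<125)&(s>150)&(Z<.02),
     "green":ws&(h>50)&(h<80)&(s>150)&(Z<.04)&(Z>-.01)}
    for k,m in M.items():
        if m.sum()<20: print(k,m.sum());continue
        m=big(m);p=P[m];(cx,cy),wh,a=cv2.minAreaRect(p[:,:2].astype(np.float32))
        print(k,m.sum(),"rect",np.round([cx,cy,*wh],4),round(a,1),"mean",np.nanmean(p,0).round(4),"z",np.nanpercentile(p[:,2],[5,50,95]).round(4))
        if k=="tab":
            q=p-p.mean(0);A=np.c_[p[:,:2],np.ones(len(p))];w=np.linalg.lstsq(A,p[:,2],rcond=None)[0];print(" plane",w)
    # lid
    m=ws&(s<60)&(v>130)&(Z>.14)&(Z<.17)&(Y>-.05)
    if m.sum()>20:
        m=big(m);print("lid",P[m].mean(0).round(4),m.sum(),cv2.minEnclosingCircle(P[m][:,:2].astype(np.float32)))
    for nm,lo,hi in [("all>.03",.03,.3)]:
        m=ws&(Z>lo);k,l,st,ce=cv2.connectedComponentsWithStats(m.astype(np.uint8))
        for i in range(1,k):
            if st[i,4]>40:
                p=P[l==i];print("obj",st[i,4],ce[i].round(),np.percentile(p,1,axis=0).round(3),np.percentile(p,99,axis=0).round(3))
E
```

```text
top table z 0.00038364203046598044
tab 437 rect [0.5074 0.3163 0.0582 0.0338] 88.4 mean [0.5079 0.3191 0.0958] z [0.0891 0.0958 0.1025]
 plane [0.01238561 0.24991755 0.00979188]
rim 280 rect [0.5067 0.1082 0.0784 0.0795] 88.9 mean [0.5057 0.0967 0.1538] z [0.1511 0.1539 0.1561]
blue 424 rect [0.5354 0.2252 0.0857 0.0326] 88.6 mean [0.5371 0.2268 0.0081] z [0.0053 0.0081 0.0106]
green 1729 rect [ 0.5644 -0.3098  0.094   0.0967] 28.8 mean [ 0.5633 -0.3107  0.0145] z [0.0065 0.0168 0.0205]
lid [0.5066 0.1094 0.1512] 399 ((0.506438672542572, 0.10925094038248062), 0.02260475978255272)
obj 400 [472. 103.] [ 0.839 -0.437  0.031] [ 0.85  -0.397  0.131]
obj 339 [116. 119.] [0.839 0.357 0.031] [0.85  0.396 0.125]
obj 996 [382. 151.] [ 0.717 -0.245  0.032] [ 0.777 -0.185  0.113]
obj 866 [268. 155.] [0.716 0.002 0.034] [0.765 0.058 0.192]
obj 766 [198. 169.] [0.697 0.161 0.033] [0.754 0.218 0.093]
obj 3038 [202. 267.] [0.469 0.07  0.049] [0.547 0.345 0.156]
scene table z 0.0012248345538445338
tab 475 rect [0.5119 0.3184 0.0603 0.0388] 86.1 mean [0.513  0.3207 0.097 ] z [0.0901 0.0969 0.1041]
 plane [-0.01755804  0.25408699  0.02452962]
rim 295 rect [0.5095 0.1093 0.084  0.0824] 0.3 mean [0.5177 0.1038 0.1537] z [0.144  0.1545 0.1572]
blue 1659 rect [0.5198 0.1697 0.2055 0.0742] 89.5 mean [0.5304 0.1915 0.0092] z [0.0061 0.009  0.0126]
green 1144 rect [ 0.5677 -0.307   0.101   0.1001] 28.0 mean [ 0.5684 -0.3065  0.0154] z [0.0072 0.017  0.0218]
lid [0.5088 0.1106 0.1518] 371 ((0.5090804100036621, 0.11029541492462158), 0.02560204453766346)
obj 98 [100. 167.] [ 0.841 -0.418  0.03 ] [ 0.85  -0.397  0.13 ]
obj 1170 [181. 197.] [ 0.722 -0.244  0.032] [ 0.782 -0.184  0.114]
obj 4176 [381. 237.] [0.47  0.072 0.034] [0.548 0.346 0.157]
obj 1478 [249. 261.] [0.723 0.015 0.032] [0.777 0.061 0.192]
obj 43 [413. 285.] [0.503 0.258 0.03 ] [0.518 0.27  0.04 ]
obj 1159 [310. 320.] [0.704 0.168 0.032] [0.76  0.225 0.094]
```

```bash
cat >> h.py <<'E'
def rot(a):  # tool down, jaw y axis at angle a from world x ; camera side = -z
    x=np.array([0,0,-1.]);y=np.array([np.cos(a),np.sin(a),0]);return R.from_matrix(np.c_[x,y,np.cross(x,y)]).as_rotvec()
E
python3 - <<'E'
from h import *
from cell import manip,inverse_kinematics as ik,cams
print(R.from_rotvec(manip.state()["tcp_rot"]).as_matrix().round(2))
for p in [(.51,.32,.14),(.51,.32,.04),(.508,.109,.165),(.566,-.308,.073),(.566,-.308,.2)]:
    print(p,[(a,None if (q:=ik(p,rot(a))) is None else q.round(2)) for a in (0,-1.57,1.57,3.14)])
c=dict(np.load("top0.npz"));P=cloud(c);print("crate",P[380:418:8,480:556:20].reshape(-1,3).round(2).max(0))
manip.move_linear([.2469,-.6275,.36],rate=.25)
manip.move_pose([.566,-.308,.2],rot(-1.57))
manip.dwell(.2)
s=manip.state();c=cams.capture("wrist");np.savez("w1.npz",**c,tool_pos=s["tool_pos"],tcp_rot=s["tcp_rot"]);cv2.imwrite("pics/w1.png",c["image"]);print(s["clock"],s["tool_pos"],s["contact_force"])
E
```

```text
[[-0.    0.37 -0.93]
 [ 0.   -0.93 -0.37]
 [-1.   -0.   -0.  ]]
(0.51, 0.32, 0.14) [(0, array([ 0.52,  0.21,  1.86, -0.  ,  1.07,  0.52])), (-1.57, array([ 0.52,  0.21,  1.86, -0.  ,  1.07,  2.09])), (1.57, array([ 0.52,  0.21,  1.86, -0.  ,  1.07, -1.05])), (3.14, None)]
(0.51, 0.32, 0.04) [(0, array([ 0.52,  0.32,  1.93, -0.  ,  0.89,  0.52])), (-1.57, array([ 0.52,  0.32,  1.93, -0.  ,  0.89,  2.09])), (1.57, array([ 0.52,  0.32,  1.93, -0.  ,  0.89, -1.05])), (3.14, None)]
(0.508, 0.109, 0.165) [(0, array([ 0.16,  0.03,  2.01, -0.  ,  1.1 ,  0.16])), (-1.57, array([ 0.16,  0.03,  2.01, -0.  ,  1.1 ,  1.73])), (1.57, array([ 0.16,  0.03,  2.01, -0.  ,  1.1 , -1.41])), (3.14, None)]
(0.566, -0.308, 0.073) [(0, array([-0.54,  0.35,  1.82, -0.  ,  0.97, -0.54])), (-1.57, array([-0.54,  0.35,  1.82, -0.  ,  0.97,  1.03])), (1.57, array([-0.54,  0.35,  1.82, -0.  ,  0.97, -2.11])), (3.14, None)]
(0.566, -0.308, 0.2) [(0, array([-0.54,  0.23,  1.72, -0.  ,  1.19, -0.54])), (-1.57, array([-0.54,  0.23,  1.72, -0.  ,  1.19,  1.03])), (1.57, array([-0.54,  0.23,  1.72, -0.  ,  1.19, -2.11])), (3.14, None)]
crate [ 0.26 -0.39  0.2 ]
2.7333 [ 0.5658362  -0.30899384  0.20047135] [-0.74614627  0.5412138  -0.30811294]
```

View pics/w1.png

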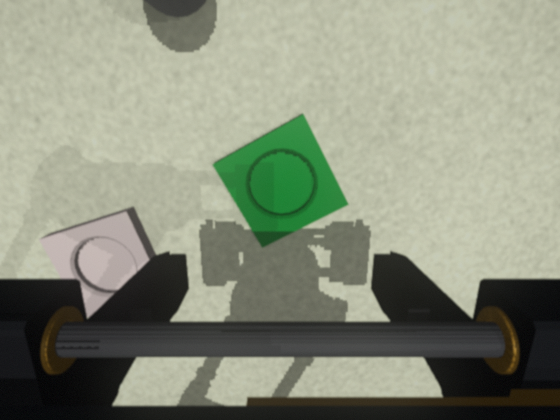

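```bash
python3 - <<'E'
from h import *
c=dict(np.load("w1.npz"));P=cloud(c,c);H=hsv(c);h,s,v=[H[...,i].astype(int) for i in range(3)]
m=(h>50)&(h<80)&(s>120)&(P[...,2]<.05)
m=big(m);p=P[m];print(np.percentile(p[:,2],[5,25,50,75,95]).round(4))
t=p[p[:,2]>.014];print("top rect",cv2.minAreaRect(t[:,:2].astype(np.float32)))
# contour of mask on plane .018
cs,_=cv2.findContours(m.astype(np.uint8),cv2.RETR_EXTERNAL,cv2.CHAIN_APPROX_NONE)
k=max(cs,key=cv2.contourArea)[:,0];q=ray(c,k,.018,c);print("contour rect",cv2.minAreaRect(q[:,:2].astype(np.float32)))
f=p[(p[:,2]<.0105)];print("floor",len(f),np.median(f[:,2]),cv2.minEnclosingCircle(f[:,:2].astype(np.float32)),f.mean(0))
E
```

```text
[0.0069 0.0082 0.017  0.0178 0.0186]
top rect ((0.5652117133140564, -0.3101781904697418), (0.09913049638271332, 0.09820246696472168), 28.314550399780273)
contour rect ((0.5653168559074402, -0.31001579761505127), (0.09887505322694778, 0.09812779724597931), 28.260223388671875)
floor 3207 0.0076754185620844795 ((0.5650283694267273, -0.3104802966117859), 0.03309350088238716) [ 0.56531285 -0.31046644  0.00768259]
```

The wrist view shows the whole green nest, with its recess at about (282,182). The recess centre comes out at (0.5652, -0.3103), within 1 mm of the top camera. Next I look at the tab and well.

```bash
python3 - <<'E'
from h import *
from cell import manip,inverse_kinematics as ik,cams
manip.move_linear([.5653,-.31,.32],rate=.25)
manip.move_pose([.509,.26,.28],rot(0))
manip.dwell(.2)
s=manip.state();c=cams.capture("wrist");np.savez("w2.npz",**c,tool_pos=s["tool_pos"],tcp_rot=s["tcp_rot"]);cv2.imwrite("pics/w2.png",c["image"]);print(s["clock"],s["tool_pos"],s["contact_force"])
c["tool_pos"]=s["tool_pos"];c["tcp_rot"]=s["tcp_rot"]
P=cloud(c,c);H=hsv(c);h,ss,v=[H[...,i].astype(int) for i in range(3)];Z=P[...,2]
for k,m in {"tab":((h<5)|(h>175))&(ss>150)&(Z<.13)&(Z>.06),"rim":(h>15)&(h<35)&(ss>120)&(Z>.145)&(Z<.165),"lid":(ss<60)&(v>120)&(Z>.14)&(Z<.17)&(P[...,1]<.15),"blue":(h>100)&(h<125)&(ss>120)&(Z<.02)}.items():
    if m.sum()<20: print(k,m.sum());continue
    m=big(m);p=P[m];u=np.argwhere(m).mean(0);print(k,m.sum(),u,p.mean(0).round(4),cv2.minAreaRect(p[:,:2].astype(np.float32)),np.percentile(p[:,2],[5,50,95]).round(4))
    if k=="tab":
        print(np.linalg.lstsq(np.c_[p[:,:2]-[.509,.32],np.ones(len(p))],p[:,2],rcond=None)[0])
E
```

```text
5.6833 [0.50945612 0.25935157 0.28005023] [-0.31001329  0.19469271  0.05131003]
tab 2526 [120.44655582 279.847981  ] [0.5087 0.3211 0.0956] ((0.5086103677749634, 0.3175759017467499), (0.0619894415140152, 0.03849267214536667), 89.5243148803711) [0.0885 0.0958 0.102 ]
[-0.00032277  0.25334078  0.09534973]
rim 481 [375.66735967 281.37629938] [0.5099 0.0797 0.1538] ((0.5068440437316895, 0.08605927228927612), (0.03234950825572014, 0.08091478794813156), 89.9129638671875) [0.1529 0.1538 0.1548]
lid 387 [361.48320413 278.49612403] [0.5071 0.0937 0.1503] ((0.5067763924598694, 0.08883915096521378), (0.023126870393753052, 0.042148783802986145), 88.50921630859375) [0.1491 0.1507 0.1517]
blue 2472 [209.13996764 302.51901294] [0.5378 0.2055 0.0076] ((0.5360816717147827, 0.1883895993232727), (0.1671961098909378, 0.03603840619325638), 89.48388671875) [0.0063 0.0076 0.009 ]
```

View pics/w2.png

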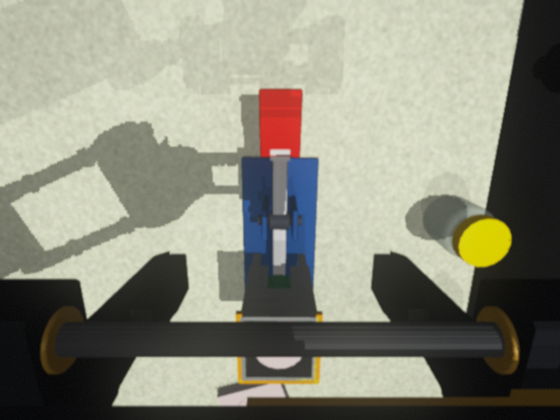

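The tab spans about (280,88)–(280,158), the pivot is near (280,215) and the well is below at (279,345). Lifter yaw is close to 0, and the tab top at y = 0.32 is at z = 0.095. Next I close the fingers and push along the tab's arc while watching the force.

```bash
cat > push.py <<'E'
from h import *
from cell import manip,inverse_kinematics as ik,cams
manip.set_gripper(0.0,20)
manip.move_linear([.5085,.320,.28],rate=.25)
manip.move_linear([.5085,.320,.112],rate=.12)
manip.dwell(.3)
f0=np.mean([manip.state()["contact_force"] for _ in range(3)],0);s=manip.state();print(s["clock"],s["tool_pos"],f0,s["gripper_width"])
np.save("f0.npy",f0)
z=.112
def yy(z): return .320+.0065*np.clip((.097-z)/.059,0,1.1)
while z>.050:
    z-=.004; manip.move_linear([.5085,yy(z),z],rate=.04)
    s=manip.state();f=s["contact_force"]-f0;print(round(s["clock"],2),round(z,4),s["tool_pos"].round(4),f.round(2))
    if f[2]>12: break
E
python3 push.py
```

```text
9.275 [0.5086763  0.32010585 0.11238705] [-0.67255325 -0.46046978  1.07058052] 0.00041269693981704726
9.53 0.108 [0.5081 0.3198 0.1075] [-0.47  0.62 -1.39]
9.78 0.104 [0.5082 0.3198 0.1035] [ 1.04  0.52 -0.38]
10.03 0.1 [0.5082 0.3198 0.0995] [ 0.17  0.76 -1.39]
10.28 0.096 [0.5088 0.3203 0.0962] [0.72 0.81 0.41]
10.53 0.092 [0.5089 0.3209 0.0923] [1.98 1.17 1.74]
10.78 0.088 [0.5089 0.3214 0.0883] [0.67 2.02 1.69]
11.03 0.084 [0.5088 0.3217 0.0842] [1.3  2.41 2.58]
11.28 0.08 [0.5087 0.322  0.0801] [0.94 1.72 2.43]
11.53 0.076 [0.5086 0.3223 0.076 ] [1.01 2.38 2.28]
11.78 0.072 [0.5084 0.3226 0.0718] [1.12 2.75 1.29]
12.03 0.068 [0.5083 0.3229 0.0677] [1.42 1.   1.53]
12.28 0.064 [0.5083 0.3233 0.0638] [1.47 1.4  2.37]
12.53 0.06 [0.5083 0.3236 0.0599] [ 1.26 -0.11  2.38]
12.78 0.056 [0.5084 0.3238 0.0559] [ 0.48 -1.09  3.97]
13.03 0.052 [0.5086 0.3242 0.0519] [ 1.19 -2.13  3.  ]
13.28 0.048 [0.5087 0.3248 0.048 ] [ 2.09 -2.15  2.97]
```

```bash
cat > push2.py <<'E'
from h import *
from cell import manip,inverse_kinematics as ik,cams
def force(n=4):
    a=[]
    for _ in range(n): manip.dwell(.03);a.append(manip.state()["contact_force"])
    return np.mean(a,0)
z=.048
while z>.028:
    z-=.001 if z>.044 else .0005
    manip.move_linear([.5085,.320+.0065*np.clip((.097-z)/.059,0,1.1),z],rate=.02)
    f=force();s=manip.state();print(round(s["clock"],2),round(z,4),s["tool_pos"].round(4),f.round(2))
    if f[2]>9: break
E
python3 push2.py
```

```text
13.66 0.047 [0.5087 0.3249 0.0473] [ 0.9  -3.71  6.75]
14.04 0.046 [0.5088 0.3249 0.0464] [ 0.42 -3.88  7.67]
14.43 0.045 [0.5088 0.3251 0.0455] [ 0.62 -3.29  7.67]
14.81 0.044 [0.5088 0.3251 0.0445] [ 0.79 -4.09  7.98]
15.19 0.0435 [0.5088 0.3252 0.0441] [ 0.31 -4.23  8.1 ]
15.57 0.043 [0.5088 0.3253 0.0436] [ 0.39 -4.13  9.03]
```

```bash
sed -i 's/^z=.048/z=.043/; s/f\[2\]>9/f[2]>11.5/' push2.py; python3 push2.py
```

```text
15.96 0.0425 [0.5088 0.3254 0.0431] [-0.16 -4.33  8.61]
16.34 0.042 [0.5088 0.3254 0.0426] [ 0.07 -3.81  8.51]
16.73 0.0415 [0.5088 0.3255 0.0421] [-0.21 -4.18  7.76]
17.11 0.041 [0.5089 0.3255 0.0416] [ 0.28 -3.8   8.66]
17.49 0.0405 [0.5089 0.3256 0.0412] [ 0.61 -3.71  8.52]
17.88 0.04 [0.5089 0.3257 0.0407] [-0.09 -4.25  9.15]
18.26 0.0395 [0.5089 0.3257 0.0407] [-0.78 -4.46 11.55]
```

```bash
cat > push3.py <<'E'
from push2h import *
z=.0395
while z>.036:
    z-=.0003
    manip.move_linear([.5085,.3263,z],rate=.02)
    f=force();s=manip.state();print(round(s["clock"],2),round(z,4),s["tool_pos"].round(4),f.round(2))
    if f[2]>13.7: break
for _ in range(5):
    f=force(10);s=manip.state();print(round(s["clock"],2),s["tool_pos"].round(4),f.round(2))
E
sed '/^z=/,$d' push2.py > push2h.py; python3 push3.py
```

```text
18.64 0.0392 [0.509  0.3257 0.0406] [-1.06 -4.95 12.96]
19.02 0.0389 [0.509  0.3257 0.0406] [-2.17 -5.48 14.54]
19.36 [0.509  0.3257 0.0406] [-2.09 -5.59 14.59]
19.69 [0.509  0.3257 0.0406] [-1.87 -5.47 14.33]
20.02 [0.509  0.3257 0.0406] [-2.01 -5.5  14.52]
20.36 [0.509  0.3257 0.0406] [-1.88 -5.19 14.37]
20.69 [0.509  0.3257 0.0406] [-1.83 -5.47 14.29]
```

```bash
python3 - <<'E'
from h import *
from cell import cams
c=cams.capture("scene");cv2.imwrite("pics/s1.png",c["image"]);np.savez("s1.npz",**c)
P=cloud(c);H=hsv(c);h,s,v=[H[...,i].astype(int) for i in range(3)]
m=(s<70)&(v>110)&(P[...,2]>.17)&(P[...,2]<.215)&(abs(P[...,0]-.508)<.06)&(abs(P[...,1]-.109)<.06)
m=big(m);print(P[m].mean(0),np.percentile(P[m][:,2],[5,50,95]),cv2.minEnclosingCircle(P[m][:,:2].astype(np.float32)))
E
```

```text
[0.50927888 0.11367516 0.19605774] [0.19376072 0.19600117 0.19843192] ((0.508747398853302, 0.11409613490104675), 0.027358099818229675)
```

View pics/s1.png

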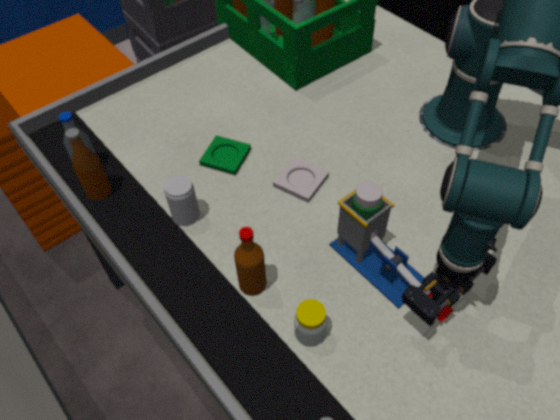

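The jar is up: its lid is at about (368,195), clear of the mouth, at z = 0.196. The tab was held at 14.4 N for about 2 s. Next I back off and look at the lid from the wrist.

```bash
cat > look.py <<'E'
from push2h import *
manip.move_linear([.5087,.3255,.046],rate=.04)
manip.move_linear([.5085,.33,.24],rate=.2)
print(force(3))
manip.move_linear([.508,.111,.33],rate=.25)
manip.set_gripper(.088,25)
manip.dwell(.15)
s=manip.state();c=cams.capture("wrist");np.savez("w3.npz",**c,tool_pos=s["tool_pos"],tcp_rot=s["tcp_rot"]);cv2.imwrite("pics/w3.png",c["image"]);print(s["clock"],s["tool_pos"])
c["tool_pos"]=s["tool_pos"];c["tcp_rot"]=s["tcp_rot"]
c2=cams.capture("top")
for c in (c,c2):
    P=cloud(c,c);H=hsv(c);h,ss,v=[H[...,i].astype(int) for i in range(3)];Z=P[...,2]
    n=(abs(P[...,0]-.508)<.06)&(abs(P[...,1]-.109)<.06)
    for k,m in {"rim":n&(h>15)&(h<35)&(ss>120)&(Z>.145)&(Z<.165),"lid":n&(ss<80)&(v>100)&(Z>.18)&(Z<.21)}.items():
        if m.sum()<20: print(k,m.sum());continue
        m=big(m);p=P[m];print(k,m.sum(),np.argwhere(m).mean(0).round(),p.mean(0).round(4),cv2.minAreaRect(p[:,:2].astype(np.float32)),cv2.minEnclosingCircle(p[:,:2].astype(np.float32)),np.percentile(p[:,2],[5,50,95]).round(4))
E
python3 look.py
```

```text
[ 0.20592612 -0.09839015 -0.2758605 ]
24.8583 [0.50799275 0.11102818 0.33001761]
rim 487 [189. 242.] [0.4704 0.1082 0.1537] ((0.47022902965545654, 0.10947653651237488), (0.019590137526392937, 0.0816841647028923), 10.107017517089844) ((0.47753626108169556, 0.11077907681465149), 0.04101094603538513) [0.1525 0.1537 0.1549]
lid 2506 [203. 280.] [0.5069 0.1058 0.1944] ((0.507181704044342, 0.1049501895904541), (0.04961792379617691, 0.050361812114715576), 88.99047088623047) ((0.5068364143371582, 0.10499229282140732), 0.025972047820687294) [0.1922 0.1944 0.1965]
rim 248 [268. 238.] [0.5053 0.0903 0.1538] ((0.5071284770965576, 0.1029583215713501), (0.07896975427865982, 0.06826753169298172), 0.504192054271698) ((0.5064762830734253, 0.10364973545074463), 0.051348984241485596) [0.1514 0.1539 0.1559]
lid 125 [277. 228.] [0.49   0.1028 0.1945] ((0.48996472358703613, 0.10212700068950653), (0.015852397307753563, 0.03188313916325569), 8.671873092651367) ((0.49202316999435425, 0.10246831178665161), 0.016071008518338203) [0.1922 0.1946 0.1968]
```

View pics/w3.png

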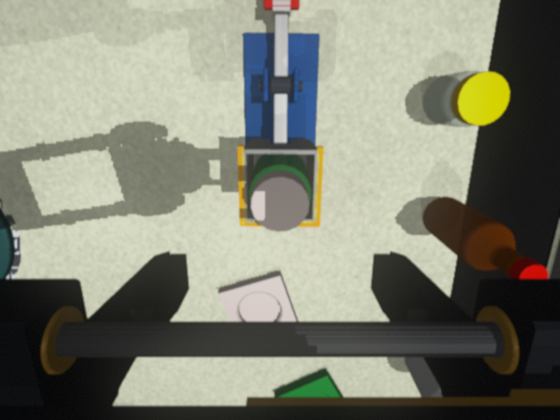

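```bash
python3 - <<'E'
from h import *
c=dict(np.load("w3.npz"));P=cloud(c,c);Z=P[...,2]
m=(abs(P[...,0]-.508)<.03)&(abs(P[...,1]-.105)<.03)&(Z>.185)&(Z<.21);m=cv2.erode(big(m).astype(np.uint8),np.ones((5,5)))>0
p=P[m];w=np.linalg.lstsq(np.c_[p[:,:2]-[.507,.105],np.ones(len(p))],p[:,2],rcond=None)[0];print(w,np.std(p[:,2]-np.c_[p[:,:2]-[.507,.105],np.ones(len(p))]@w))
E
```

```text
[-0.00034913  0.08310482  0.19431327] 0.0007426537555875432
```

```bash
python3 - <<'E'
from h import *
from cell import cams
c2=cams.capture("scene");cv2.imwrite("pics/s2.png",c2["image"])
for c in (dict(np.load("scene0.npz")),dict(np.load("s1.npz")),c2):
    P=cloud(c);Z=P[...,2];H=hsv(c)
    lo,hi=(.145,.165) if c is not c2 and np.nanmax(Z[190:215,355:378])<.17 else (.185,.21)
    m=(abs(P[...,0]-.508)<.035)&(abs(P[...,1]-.109)<.035)&(Z>lo)&(Z<hi)&(H[...,1]<70)&(H[...,2]>90);m=cv2.erode(big(m).astype(np.uint8),np.ones((3,3)))>0
    p=P[m];o=p.mean(0)[:2];A=np.c_[p[:,:2]-o,np.ones(len(p))];w=np.linalg.lstsq(A,p[:,2],rcond=None)[0];print(m.sum(),o,w,np.std(p[:,2]-A@w))
cv2.imwrite("pics/s2c.png",cv2.resize(c2["image"][120:330,260:540],None,fx=2.5,fy=2.5))
E
```

```text
334 [0.51029557 0.11155701] [0.01046313 0.00072242 0.1517804 ] 0.0015679170646937877
351 [0.50998634 0.11390278] [0.0097741  0.00127    0.19616611] 0.0013934377604498218
286 [0.50902661 0.10482804] [0.02845432 0.09769184 0.19567037] 0.001283904943763586
```

View pics/s2c.png

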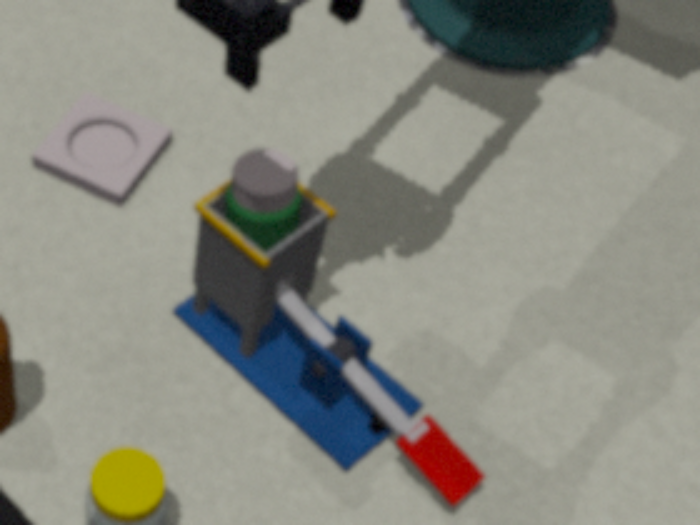

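After release the jar leans about 0.085 rad towards -y: both cameras show the lid at y ≈ 0.105, where before it was upright. I'll grasp with jaws along y and the tool tilted to match, then straighten once clear.

```bash
cat >> h.py <<'E'
def rt(th,a=-np.pi/2): return (R.from_rotvec([th,0,0])*R.from_rotvec(rot(a))).as_rotvec()
E
cat > grasp.py <<'E'
from push2h import *
th=.085;n=np.array([0,-np.sin(th),np.cos(th)]);g=np.array([.507,.105,.1944])-.028*n
manip.set_gripper(.078,25)
manip.move_pose(g+.10*n,rt(th))
s=manip.state();print(s["clock"],s["tool_pos"],force(3))
f0=force(4)
manip.move_linear(g+.03*n,rate=.12)
manip.move_linear(g,rate=.05)
f=force(4);print(manip.state()["tool_pos"],f-f0)
if abs(f-f0).max()<4:
    manip.set_gripper(.03,25)
    s=manip.state();print(s["clock"],s["tool_pos"],s["gripper_width"],force(4)-f0)
c=cams.capture("wrist");cv2.imwrite("pics/w4.png",c["image"])
c=cams.capture("scene");cv2.imwrite("pics/s4.png",cv2.resize(c["image"][100:330,220:540],None,fx=2.2,fy=2.2))
E
python3 grasp.py
```

```text
26.6833 [0.5071515  0.09892756 0.2663912 ] [ 0.13536308  0.28994471 -0.16852474]
[0.50732798 0.10741849 0.16688526] [-0.04466467  0.05070325  0.91181476]
28.975 [0.50715693 0.10735213 0.16671372] 0.058573610216833896 [-0.35843385 -0.75802734  1.49345094]
```

View pics/s4.png

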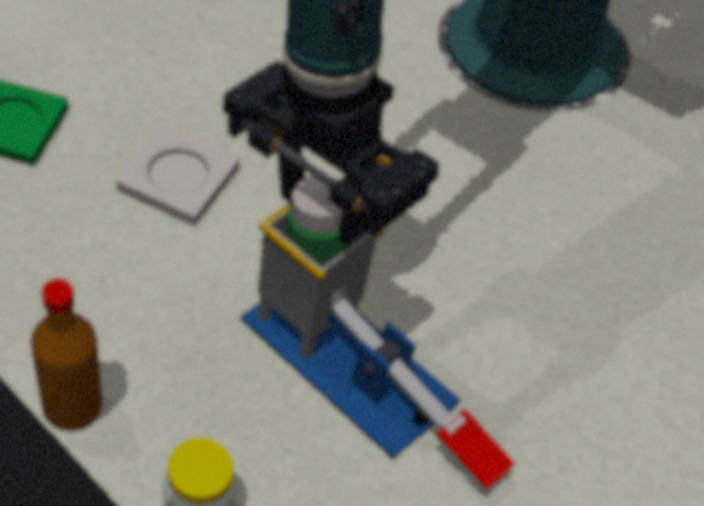

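View pics/w4.png

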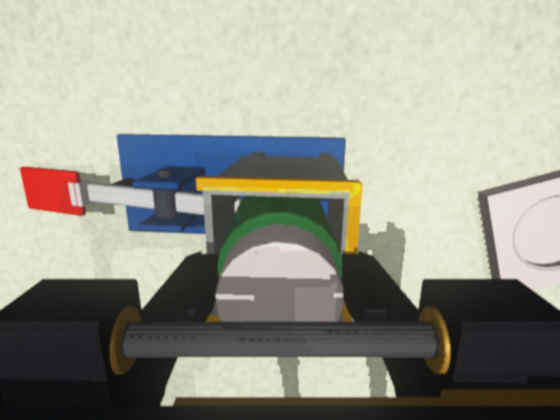

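The width reads 58.6 mm against a 52 mm lid, so the fingertips reach past the lid onto the 60 mm glass. I reopen, raise about 7 mm and regrip on the lid only.

```bash
cat > grasp2.py <<'E'
from push2h import *
th=.085;n=np.array([0,-np.sin(th),np.cos(th)]);g=np.array([.507,.105,.1944])-.021*n
manip.set_gripper(.078,25)
manip.move_linear(g,rate=.05)
f0=force(4)
s=manip.state();c=cams.capture("wrist");cv2.imwrite("pics/w5.png",c["image"])
P=cloud({**c},s);Z=P[...,2]
m=(abs(P[...,0]-.507)<.03)&(abs(P[...,1]-.105)<.03)&(Z>.185)&(Z<.205);m=cv2.erode(big(m).astype(np.uint8),np.ones((5,5)))>0
p=P[m];w=np.linalg.lstsq(np.c_[p[:,:2]-[.507,.105],np.ones(len(p))],p[:,2],rcond=None)[0];print(m.sum(),w,p.mean(0),cv2.minEnclosingCircle(p[:,:2].astype(np.float32)))
manip.set_gripper(.03,25)
s=manip.state();print(s["clock"],s["tool_pos"],s["gripper_width"],force(4)-f0)
c=cams.capture("wrist");cv2.imwrite("pics/w6.png",c["image"])
E
python3 grasp2.py
```

```text
7985 [-0.02212383  0.0896529   0.19434905] [0.51356285 0.10449043 0.19415817] ((0.5090628862380981, 0.10485892742872238), 0.024849560111761093)
30.675 [0.50698454 0.10671496 0.17342595] 0.05134472942765597 [ 0.23347846 -0.34705569 -0.27164964]
```

View pics/w6.png

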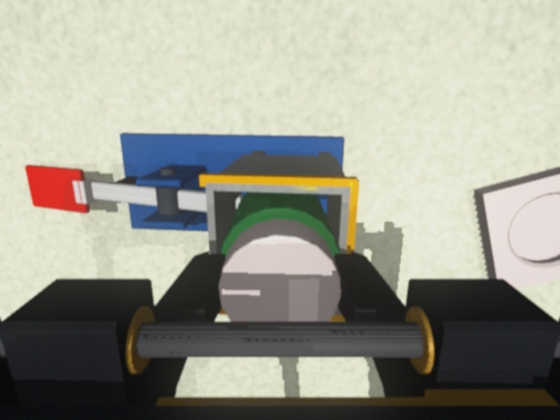

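The width is now 51.3 mm, so the grip is on the lid. The picture shows the lid at about (280,285) between the pads. Next I lift straight up in stages.

```bash
cat > lift.py <<'E'
from push2h import *
x,y,z=.507,.1067,.1734;z0=z
while z<z0+.075:
    z+=.015;manip.move_linear([x,y,z],rate=.06)
    s=manip.state();print(round(s["clock"],2),s["tool_pos"].round(4),s["contact_force"].round(2),round(s["gripper_width"],4))
    if abs(s["contact_force"]).max()>15: break
else:
    manip.move_linear([x,y,.32],rate=.2,rot=rt(0))
    s=manip.state();print(s["clock"],s["tool_pos"],s["gripper_width"],force(4))
    c=cams.capture("wrist");cv2.imwrite("pics/w7.png",c["image"])
    c=cams.capture("scene");cv2.imwrite("pics/s7.png",c["image"]);np.savez("s7.npz",**c)
E
python3 lift.py
```

```text
31.26 [0.5074 0.1068 0.1891] [ 0.21  0.66 -3.59] 0.0515
31.66 [0.5075 0.1068 0.2042] [-0.57 -0.63 -3.21] 0.0515
32.06 [0.5075 0.1068 0.2192] [-0.94  0.28 -2.8 ] 0.0516
32.46 [0.5075 0.1067 0.2341] [-0.35  0.19 -2.17] 0.0516
32.86 [0.5074 0.1067 0.2491] [ 0.93  0.21 -2.07] 0.0513
33.3667 [0.50681784 0.10693693 0.31952204] 0.051606731657587064 [ 0.08746605 -0.24499011 -2.76335988]
```

View pics/s7.png

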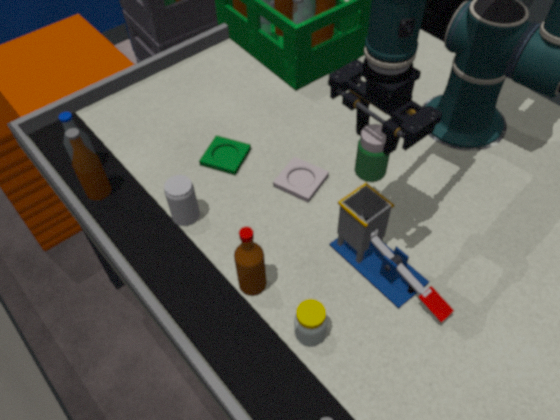

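View pics/w7.png

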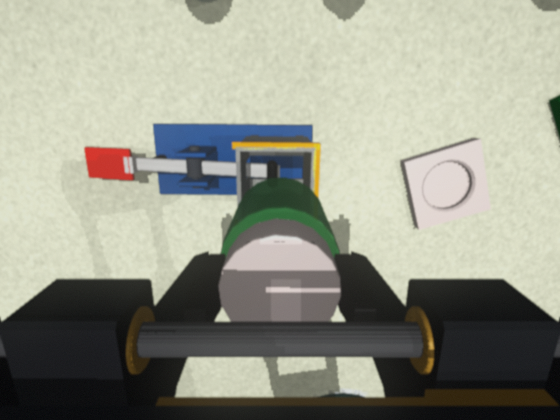

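The jar is out and held by the lid (scene at about (372,150)), and the well is empty. Next I check its tilt and its offset from the TCP in the wrist view.

```bash
cat > chk.py <<'E'
from push2h import *
from scipy.optimize import least_squares
s=manip.state();c=cams.capture("wrist");z=c["z_map"];K=c["intrinsics"];T=c["T_tool_cam"]
v,u=np.indices(z.shape);P=np.stack([(u-K[0,2])/K[0,0]*z,(v-K[1,2])/K[1,1]*z,z],-1)@T[:3,:3].T+T[:3,3]
H=hsv(c)
r=(abs(P[...,1])<.0245)&(abs(P[...,0]+.021)<.006)&(abs(P[...,2])<.03)&(H[...,1]<70)&(z>0)
m=cv2.erode(big(r).astype(np.uint8),np.ones((3,3)))>0;p=P[m]
A=np.c_[p[:,1:],np.ones(len(p))];w=np.linalg.lstsq(A,p[:,0],rcond=None)[0];print("lid top",m.sum(),w,"range",np.percentile(p,[1,99],axis=0).round(4).tolist())
# far (+z tool) rim of lid: points per y column max z
e=[]
for y0 in np.arange(-.018,.0181,.003):
    q=p[abs(p[:,1]-y0)<.0015]
    if len(q)>5:e.append((y0,np.percentile(q[:,2],98)))
e=np.array(e);f=least_squares(lambda k:np.hypot(e[:,0]-k[0],e[:,1]-k[1])-.0255,[0,0]);print("circle centre y,z",f.x,np.std(f.fun))
# glass body
g=(H[...,0]>45)&(H[...,0]<90)&(H[...,1]>80)&(P[...,0]>-.005)&(P[...,0]<.09)&(abs(P[...,1])<.035)&(abs(P[...,2])<.045)&(z>0)
b=P[g];print("body",len(b),np.percentile(b,[1,50,99],axis=0).round(4).tolist())
if len(b)>200:
    o=least_squares(lambda k:np.hypot(b[:,1]-k[0]-k[2]*(b[:,0]-.04),b[:,2]-k[1]-k[3]*(b[:,0]-.04))-.03,[0,0,0,0],loss="soft_l1",f_scale=.001);print("cyl y0,z0@x=.04, slopes",o.x.round(4),np.std(o.fun))
E
python3 chk.py
```

```text
lid top 8605 [-0.0026952  -0.01469692 -0.02108811] range [[-0.0223, -0.0231, -0.0256], [-0.0182, 0.0226, 0.0124]]
circle centre y,z [ 3.29562892e-05 -1.13111086e-02] 0.0022357685094845153
body 3133 [[0.0003, -0.0268, -0.0303], [0.0062, -0.0014, -0.0267], [0.063, 0.0256, -0.0077]]
cyl y0,z0@x=.04, slopes [-0.0003 -0.0001  0.0123 -0.0515] 0.001222134174485599
```

The jar is centred on the TCP within about 0.5 mm and upright within about 0.02 rad. The body-fit slope of -0.05 has the opposite sign to the lid plane, so I read it as noise. Next I go to the nest.

```bash
cat > place.py <<'E'
from push2h import *
X,Y=.5653,-.3102
manip.move_linear([X,Y,.30],rate=.2)
manip.move_linear([X,Y,.115],rate=.12)
manip.dwell(.2);f0=force(6);s=manip.state();print(s["clock"],s["tool_pos"],s["gripper_width"],f0)
c=cams.capture("wrist");cv2.imwrite("pics/w8.png",c["image"])
c=cams.capture("scene");cv2.imwrite("pics/s8.png",cv2.resize(c["image"][60:270,130:410],None,fx=2.5,fy=2.5))
z=.115
while z>.078:
    z-=.004 if z>.1 else (.002 if z>.085 else .0007)
    manip.move_linear([X,Y,z],rate=.03)
    f=force(3)-f0;s=manip.state();print(round(s["clock"],2),round(z,4),s["tool_pos"].round(4),f.round(2))
    if f[2]>2.0 or np.hypot(*f[:2])>4: break
E
python3 place.py
```

```text
38.0 [ 0.56536592 -0.31023405  0.11519096] 0.05150486657690421 [ 0.06625622  0.29546463 -2.13499196]
38.48 0.111 [ 0.5652 -0.3102  0.1108] [-0.21  0.19 -0.41]
38.87 0.107 [ 0.5653 -0.3102  0.1069] [ 0.34 -0.36  0.11]
39.25 0.103 [ 0.5653 -0.3102  0.1029] [-0.42  0.   -0.25]
39.63 0.099 [ 0.5652 -0.3102  0.0989] [ 0.12 -0.77 -0.29]
39.98 0.097 [ 0.5653 -0.3102  0.097 ] [-0.14 -0.21 -0.39]
40.33 0.095 [ 0.5653 -0.3102  0.0949] [ 0.18 -0.56 -0.51]
40.68 0.093 [ 0.5653 -0.3102  0.0929] [-0.05 -0.13 -0.25]
41.03 0.091 [ 0.5652 -0.3102  0.0909] [ 0.29 -0.07 -0.16]
41.38 0.089 [ 0.5653 -0.3102  0.0889] [ 0.06 -0.55 -0.38]
41.73 0.087 [ 0.5653 -0.3102  0.087 ] [-0.02  0.05 -0.55]
42.08 0.085 [ 0.5653 -0.3102  0.0849] [ 0.15  0.19 -0.82]
42.43 0.0843 [ 0.5653 -0.3102  0.0843] [-0.1  -0.22 -0.06]
42.78 0.0836 [ 0.5653 -0.3102  0.0836] [-0.14 -0.75 -0.55]
43.13 0.0829 [ 0.5653 -0.3102  0.0829] [-0.32 -0.1   0.08]
43.48 0.0822 [ 0.5653 -0.3102  0.0822] [ 0.11 -0.37 -0.31]
43.83 0.0815 [ 0.5655 -0.3103  0.0817] [-0.04 -0.77  0.86]
44.18 0.0808 [ 0.5656 -0.3104  0.0816] [-1.35  0.16  6.77]
```

View pics/s8.png

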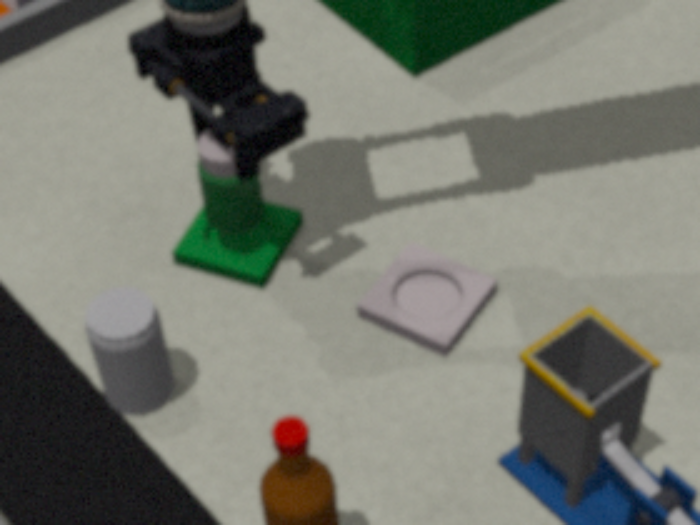

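Contact came at z = 0.0817, against 0.082 expected for the recess floor, so the jar is seated. I ease off, release slowly, back away and check.

```bash
cat > rel.py <<'E'
from push2h import *
X,Y=.5653,-.3102
manip.move_linear([X,Y,.0815],rate=.03);print(force(3))
manip.set_gripper(.06);manip.set_gripper(.086)
manip.move_linear([X,Y,.12],rate=.08)
manip.move_linear([X,Y,.22],rate=.2)
manip.dwell(.2)
s=manip.state();c=cams.capture("wrist");cv2.imwrite("pics/w9.png",c["image"]);P=cloud(c,s);Z=P[...,2]
print(s["clock"],s["contact_force"])
m=(abs(P[...,0]-X)<.04)&(abs(P[...,1]-Y)<.04)&(Z>.09)&(Z<.115);m=cv2.erode(big(m).astype(np.uint8),np.ones((3,3)))>0
p=P[m];A=np.c_[p[:,:2]-[X,Y],np.ones(len(p))];print("lid",np.linalg.lstsq(A,p[:,2],rcond=None)[0],cv2.minEnclosingCircle(p[:,:2].astype(np.float32)))
manip.move_linear([.45,-.1,.35],rate=.25)
c=cams.capture("scene");cv2.imwrite("pics/s9.png",c["image"])
P=cloud(c);Z=P[...,2];ws=(P[...,0]>.3)&(P[...,0]<.85)&(abs(P[...,1])<.45)
k,l,st,ce=cv2.connectedComponentsWithStats((ws&(Z>.03)).astype(np.uint8))
for i in range(1,k):
    if st[i,4]>200: q=P[l==i];print(st[i,4],ce[i].round(),np.percentile(q,1,axis=0).round(3),np.percentile(q,99,axis=0).round(3))
print(manip.state()["clock"])
E
python3 rel.py
```

```text
[ 0.04838292 -0.4481292   2.3024564 ]
46.9167 [-0.28769048  0.42964057  0.74191432]
lid [-0.00891479 -0.00236163  0.10258772] ((0.5668304562568665, -0.30968910455703735), 0.02525576390326023)
3555 [326.  26.] [ 0.42  -0.181  0.355] [ 0.486 -0.006  0.497]
781 [223. 139.] [ 0.543 -0.332  0.031] [ 0.596 -0.279  0.107]
1175 [181. 197.] [ 0.722 -0.244  0.032] [ 0.782 -0.184  0.114]
4260 [381. 240.] [0.47  0.073 0.032] [0.548 0.35  0.157]
1483 [249. 261.] [0.724 0.014 0.032] [0.777 0.061 0.192]
1157 [310. 320.] [0.703 0.168 0.032] [0.76  0.225 0.094]
48.2583
```

View pics/s9.png

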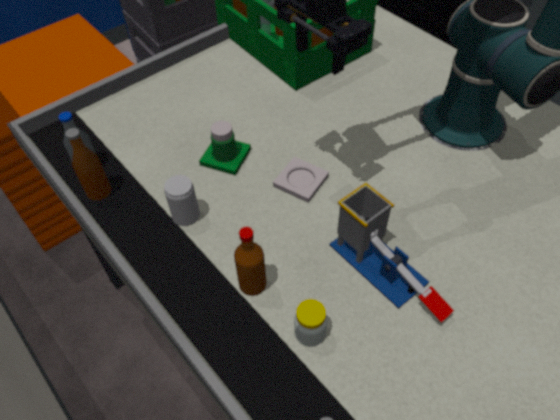

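View pics/w9.png

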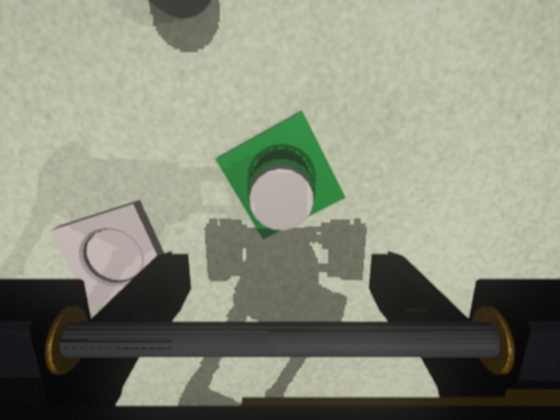

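The jar stands upright in the green nest, with its lid at (281,199) in the wrist view and the lid top at z = 0.1026 (0.103 nominal). The other objects haven't moved, so I hand the job in.

```bash
python3 -c "
from cell import order,manip
order.close_job();print(manip.state()['clock'])"
```

```text
the job is handed in; nothing more can be done
the job is handed in; nothing more can be done
```

The green jar is standing upright in the recess of the green nest, and I handed the job in at about 48 s, within the 72 s limit.

- **Pushing the tab:** I pushed it onto its stop and held it there at about 14.4 N for roughly 2 s. The highest averaged reading was 14.6 N. I had no direct reading of the rocker angle. I took it as home because the tab stopped moving as the force rose and the lid reached about 196 mm.
- **Lifting the jar:** After I let the tab go, the raised jar leaned about 0.085 rad in the well, so I grasped it with the tool tilted to match. The first grip read 58.6 mm wide, meaning the fingertips were on the glass. I reopened, moved up and gripped the lid only (51.3 mm). I then lifted the jar out and straightened it.
- **Setting it down:** It touched the recess floor at the expected height. The last step before release pressed it down with about 7 N, a bit more than I had aimed for.
- **Last checks:** The lid top is at 102.6 mm (103 mm nominal), the tilt is under 0.01 rad and the jar is within about 2 mm of the nest centre. The bottle, can and clear jar are within about 1 mm of where they started. The gripper is clear of everything.
- **One disagreement:** While the jar was held, a fit to the glass body suggested a 0.05 rad tilt that the lid did not show. I treated it as noise, and the final lid check agreed with that.

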